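# Index the turntable and lift off the thin glass lantern

### The arm

A 6-joint arm with a two-finger parallel gripper is mounted at the origin on the work surface. World frame = base frame: x ahead of the robot, y to its left, z up, the work surface at z = 0. Lengths are in mm, angles in degrees, forces in N, time in s.
With the tool pointing down it reaches from about 275 to 725 mm from the base axis. Payload 15.9 kg.
Tool frame: the origin (TCP) lies between the finger pads; the fingertips stand 25 mm ahead of it and the grasp point (between the pads) lies 6 mm ahead of it; z points along the fingers, y is the direction in which the jaws open and shut (so a half turn about z gives the same grasp; the last joint's range is limited). The gripper opens to 85 mm and grips with 20 to 120 N. Pads are 22 mm wide; open, the fingers measure 114 mm over their backs; the gripper's body (76 mm by 85 mm) begins 54 mm behind the grasp point. The pads swing forward as they close: fully open they stand 13 mm farther back than shut.
Start: joints at [66.979, 12.198, -1.971, 75.831, 0, 90], TCP at [195.53, 460.167, 256.306] pointing down, gripper open.
Joint ranges: [-170.91, 170.91], [-42.67, 98.43], [-65.05, 77.54], [-120.47, 116.71], [-90, 82.35], [-180, 180]. Speed limits (degrees/s): [108.29, 108.29, 136.94, 147.25, 180, 180].

### API

Orientations are given as a 3x3 rotation matrix whose columns are the frame's x, y, z axes.
In Python, from station import status, viewer, ticket gives the robot as it stands.
- The arm moves only by the tool step_arm, never from a script. Its argument "commands" is a list of rows, each a list of 6 numbers: the shift along the tool's x, y, z in m, then the turn, a rotation vector about the tool's x, y, z in degrees. A call has 1 to 12 rows; each row is the pose to reach, as a shift and turn from the pose measured when the call began, along the tool's axes at that moment; what a row does not reach only later rows make up. A row lasts 1/12 s, in which the tool goes at most 41.7 mm and 7.16 degrees, less where a joint would pass 70% of its speed; a pose out of reach is approached as far as the arm can. A call with a gripper value outside its range is refused whole. "jaw" is the opening, from 0 (shut) to 1 (fully open), set as the call begins (left out, the last holds). The fingers move at their own pace and stop on an object; "grip_force" is the grip in N (left out, the last holds). Time passes only in rows, so rows that repeat a pose let the fingers close. It gives the time, the measured TCP pose, the force and the opening at its end, in the units of the state.
- status.get_obs(): the state, without advancing time (a new reading comes with each control period).
- viewer.get_image(name): name is "side" or "top" or "wrist"; returns a dict with "frame" (480x640x3 uint8, red, green, blue), "vfov" (degrees; the focal length in pixels is half the picture's height over the tangent of half this angle, whatever the lens; pixels are square), "cx", "cy" (the principal point, pixels), "R" (3x3) and "t" (3): a world point X has camera coordinates R X + t; the wrist camera has in their place "hand_eye" (4x4, takes a point from camera to tool coordinates, whose origin is the TCP and whose axes are the flange's). Camera axes: x right, y down, z forward; pixel columns grow to the right and rows downward; lengths in mm; the calibration is good to about 2 mm. A picture is of the moment at which its call begins: read the wrist's pose just before it. There is no depth.
- ticket.job_done(): hands the job in, once; it reports no verdict.
The state is a dict: "time_s": time; "qpos": joint angles; "qvel": joint speeds; "joint_efforts": joint torques, N m; "tcp_pos": TCP position; "orientation": TCP orientation; "ft_force": force on the tool from outside, world axes, zero at the start; "torque": the same for the moment, N m; "width": opening from 0.0 (shut) to 1.0 (fully open).
Only numpy, scipy, OpenCV 4.12 (cv2) and the standard library are available. Lean on these libraries where they do the work, as an engineer would, in place of code of your own. Each camera call takes 0.05 s, during which the arm holds its last target.

### The job

The amber glass lantern on the indexing turntable is finished: pull the red spring ring up out of its notch, turn the table counter-clockwise (seen from above) to its next notch and let the ring drop fully home, so that the lantern rides out from under the magnifier. Then pick the lantern up by its glass sides with a light grip (the thin panes crack if each finger presses with more than about 40 N) and set it down softly, upright and with its whole base on the round cork mat, and let go. Keep it upright all the way, do not knock it, and leave everything else on the table where it is.

Things in the scene. Friction and masses are not known exactly. Their poses are not given: they have to be found in the camera images.
- index_base: Fixed base of the indexing turntable (grey, 250 mm across). Origin on the turntable's vertical axis, at table height; z up. Its x axis points to the magnifier post, 190 mm out along x (16 mm thick, 235 mm high). A low notched plate (top 26 mm above the table) runs round the side opposite the post, 135 to 165 mm from the axis.
- lens_mid (a point): Centre of the clear round magnifier lens with a white rim, fixed to the post: 110 mm across, 225 to 235 mm above the table, 105 mm out from the turntable's axis along the base's x axis. The lantern starts under it.
- turntable (a joint): Angle (rad) of the round dark turntable (250 mm across, top face 50 mm above the table): 0 in the present notch, growing counter-clockwise seen from above; next notch at 1.484 (85 degrees), end stop at 1.6. It turns stiffly (0.1 N m), stays where left, and is locked to about 0.015 rad while the pin is in a notch. The lantern stands loose on it and rides with it.
- index_ring (a joint): How far the red spring index ring is pulled up (m): 0 = home, its pin in a notch. The pin leaves the notch at 0.0125; stop at 0.022. A spring pulls it down with 3.6 N at 0 and 7.6 N at the stop. Let go between notches, the pin rides on the plate at about 0.0125 and drops in when it comes over a notch (13 mm wide, pin 10 mm).
- ring_grip (a point): Centre of the red pull ring: flat, upright, 48 mm outside, 20 mm hole, 10 mm thick, centre 92 mm above the table when home, on an arm of the turntable 150 mm from the axis, 137.5 degrees counter-clockwise of the base's x axis at turntable angle 0; turns with the table. Site x axis: radially outward; z up; flat faces look along +y and -y: pinch along y, from above.
- lantern_mid (a point): Centre of the amber glass lantern with brass edges: upright square box 50 x 50 mm, 80 mm tall, faces square to the point's x and y axes, z up; centre 40 mm above what it stands on. 0.14 to 0.28 kg. Starts on the turntable under the lens, about 85 mm from the axis, near the base's +x direction. Thin panes: 40 N per finger at most.
- mat_top (a point): Centre of the top face of the round brown cork mat, 160 mm across, 8 mm thick (top 8 mm above the table), which is fixed on the table to the left or to the right of the turntable.
- solder_tile: White square ceramic tile 150 x 150 mm, 8 mm thick, fixed on the other side of the turntable; not the place for the lantern. Origin under its centre.
- green_lantern_mid (a point): Centre of another lantern, green glass with grey edges, 64 x 64 mm and 100 mm tall, loose; leave it alone.
- mug: Blue mug, 76 mm across, 90 mm tall, loose; origin at the centre of its underside; leave it alone.
- drink_can: Plain aluminium drink can, 66 mm across, 115 mm tall, loose; origin under its centre; leave it alone.
- spool: Solder spool standing on end, 60 mm across, 45 mm tall, loose; origin under its centre; leave it alone.
- flux_brush: Flux brush with a wooden handle, lying loose; leave it alone.
- driver: Screwdriver with a yellow handle, lying loose; leave it alone.

How it is judged (in metres and radians):
On the way, in this order (a step that is already met when the one before it is completed fails the run):
1. the index ring is pulled up out of its notch (value of joint index_ring above 0.0125 m), for 0.05 s.
2. the turntable is locked in the next notch, ring home, with the lantern standing on it (value of joint turntable between 1.444 and 1.524 rad and value of joint index_ring below 0.004 m and z of lantern_mid in the frame of index_base between 0.082 and 0.098 m and angle between lantern_mid's own z axis and vertical below 0.1 rad and horizontal distance between lantern_mid and index_base below 0.125 m), for 0.2 s.
At the end, for the whole second after the job is handed in: The lantern stands still and upright (within 3 degrees) on the cork mat with its whole base on it (centre within 43 mm of the mat's centre), let go; the turntable is still in its next notch (1.484 rad, within 0.04) with the ring home (under 4 mm) (horizontal distance between lantern_mid and mat_top below 0.043 m and z of lantern_mid in the frame of mat_top between 0.035 and 0.045 m and angle between lantern_mid's own z axis and vertical below 0.06 rad and linear speed of lantern below 0.02 m/s and contact force between the fingers and lantern below 0.05 N and value of joint turntable between 1.444 and 1.524 rad and value of joint index_ring below 0.004 m); the robot touches nothing.
It fails at once if the lantern is squeezed too hard (over 40 N per finger, 80 N both together) (contact force between the fingers and lantern above 80 N).
It fails at once if the lantern is set down hard or knocked (over 60 N) on the mat, the turntable, its ring or magnifier (contact force between lantern and cork_mat above 60 N or contact force between lantern and index_base above 60 N).
It fails at once if the lantern is dropped (falls free more than 15 mm above its place on the mat) (contact force between lantern and anything else below 0.01 N and z of lantern_mid in the frame of mat_top above 0.055 m and horizontal distance between lantern_mid and index_base above 0.16 m).
It fails at once if the lantern is tipped by more than 20 degrees (angle between lantern_mid's own z axis and vertical above 0.35 rad).
It fails at once if the green lantern, mug, drink can, spool, flux brush or screwdriver is moved by more than 20 mm (distance of any of green_lantern_mid, mug, drink_can, spool, flux_brush, driver from where it was at the start of the episode above 0.02 m).
It also fails if it takes over 67 s, if anything falls off the work surface, if the arm or the gripper's body presses on something with over 40 N, if the wrist force passes 120 N, or if a joint passes its speed limit or range.

## Working session

There is one attempt and no reset: what is moved stays moved. The work goes in short steps, Python scripts to look and compute and a tool call to move; the robot and the scene stay as the last step left them, time stands still between calls to the robot, and variables do not carry over. Pictures are saved under pics/ and viewed, and the job is handed in when it is done.

Besides the shell and the picture viewer there is one more tool, called after "Call:" in YAML: its name, and indented under it one key for each argument. step_arm: Moves the arm, as the interface text tells. Its arguments: {"type":"object","properties":{"commands":{"type":"array","items":{"type":"array","items":{"type":"number"}}},"jaw":{"type":"number"},"grip_force":{"type":"number"}},"required":["commands"]}

```bash
ls; mkdir -p pics; cat > h.py <<'E'
import numpy as np, cv2
from station import status, viewer, ticket
def cam(n):
    o=status.get_obs(); d=viewer.get_image(n)
    f=240/np.tan(np.radians(d['vfov'])/2)
    if 'R' in d: R=np.array(d['R']);t=np.array(d['t'])
    else:
        H=np.array(d['hand_eye']); T=np.eye(4);T[:3,:3]=o['orientation'];T[:3,3]=o['tcp_pos']
        W=np.linalg.inv(T@H); R=W[:3,:3];t=W[:3,3]
    return dict(img=np.array(d['frame'])[:,:,::-1].copy(),f=f,cx=d['cx'],cy=d['cy'],R=R,t=t)
def ray(c,u,v):
    d=c['R'].T@np.array([(u-c['cx'])/c['f'],(v-c['cy'])/c['f'],1]); return -c['R'].T@c['t'],d/np.linalg.norm(d)
def onz(c,u,v,z):
    o,d=ray(c,u,v); return o+d*(z-o[2])/d[2]
def proj(c,X):
    p=c['R']@np.array(X)+c['t']; return p[0]/p[2]*c['f']+c['cx'],p[1]/p[2]*c['f']+c['cy']
def tri(c1,p1,c2,p2):
    o1,d1=ray(c1,*p1);o2,d2=ray(c2,*p2)
    A=np.stack([d1,-d2],1);s=np.linalg.lstsq(A,o2-o1,rcond=None)[0]
    a=o1+s[0]*d1;b=o2+s[1]*d2
    return (a+b)/2,np.linalg.norm(a-b)
E
python3 - <<'E'
from h import *
import pickle
print(status.get_obs())
for n in ['side','top','wrist']:
    c=cam(n); cv2.imwrite(f'pics/{n}0.png',c['img']); pickle.dump(c,open(f'{n}0.pkl','wb'))
    print(n,c['f'],c['cx'],c['cy'],-c['R'].T@c['t'],c['R'][2])
E
```

```text
pics
{'time_s': 0.0, 'qpos': array([ 6.69801738e+01,  1.22272947e+01, -2.00686371e+00,  7.58305021e+01,
        3.59341315e-04,  9.00009989e+01]), 'qvel': array([-0.09743415, -0.14510145,  0.03855011,  0.03416767,  0.04505649,
       -0.12147088]), 'joint_efforts': array([-1.04031140e-03, -6.86166072e+01,  4.87116587e+01,  1.76836835e-02,
       -7.28434247e-05,  1.38206140e-06]), 'tcp_pos': array([195.40804131, 459.91461972, 255.80394357]), 'orientation': array([[-9.20362772e-01,  3.91065427e-01, -4.47086924e-04],
       [ 3.91065683e-01,  9.20362188e-01, -1.03622019e-03],
       [ 6.25200941e-06, -1.12853884e-03, -9.99999363e-01]]), 'ft_force': array([ 0.10300861,  0.5890164 , -0.16047818]), 'torque': array([ 0.01465656,  0.00951332, -0.01113365]), 'width': 0.9960865324792635}
side 586.4298066294355 317.96343966149624 235.68887964728347 [ 144.69951155 -829.08219565 1283.88891858] [ 0.26089235  0.57488234 -0.77552916]
top 560.2920510325532 320.459037107286 242.899268498905 [ 399.54246056   24.97162554 1559.13055533] [ 0.08372657 -0.01030364 -0.9964355 ]
wrist 408.31054713287494 324.7556440806665 247.51790855537342 [124.03319034 490.51305061 373.43219667] [ 0.281978   -0.12059182 -0.95181197]
```

View pics/side0.png

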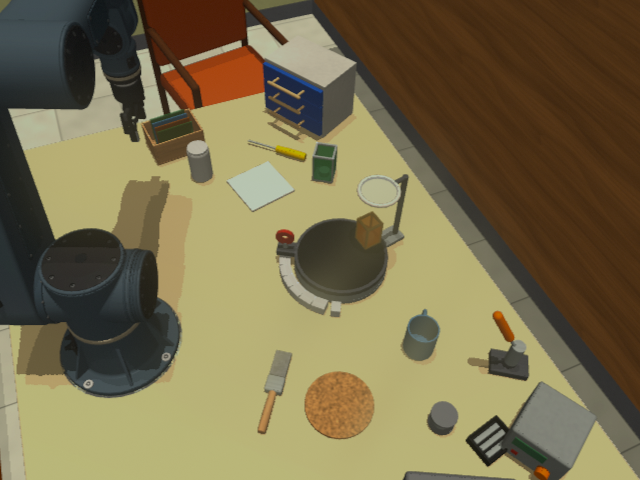

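View pics/top0.png

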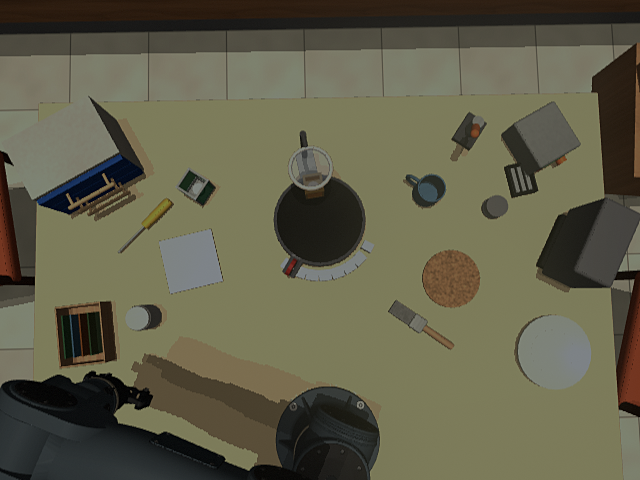

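View pics/wrist0.png

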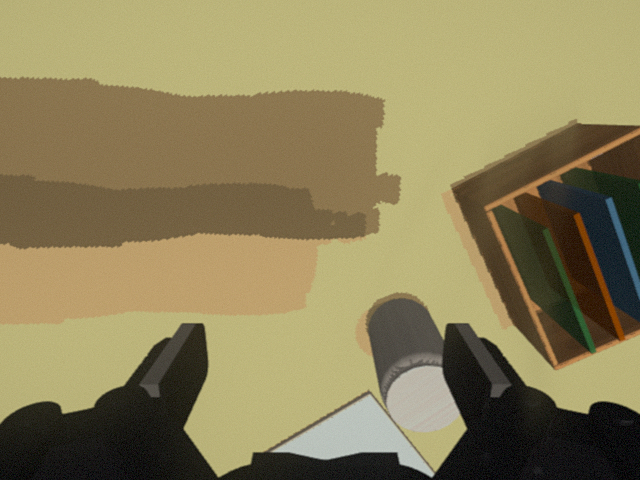

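```bash
cat > m.py <<'E'
from h import *
import pickle
S=pickle.load(open('side0.pkl','rb'));T=pickle.load(open('top0.pkl','rb'))
def blobs(c,lo,hi,roi,mn=15):
    h=cv2.cvtColor(c['img'],cv2.COLOR_BGR2HSV);m=cv2.inRange(h,lo,hi)
    k=np.zeros_like(m);x0,y0,x1,y1=roi;k[y0:y1,x0:x1]=m[y0:y1,x0:x1]
    n,l,s,ce=cv2.connectedComponentsWithStats(k)
    return [(ce[i].round(1),s[i].tolist(),(l==i).astype(np.uint8)) for i in range(1,n) if s[i,4]>=mn]
E
python3 - <<'E'
from m import *
for nm,c,roi in (('T',T,(400,230,500,325)),('S',S,(295,365,385,445))):
    for b in blobs(c,(5,100,60),(18,255,255),roi,200):
        print(nm,'mat',b[0],b[1]);
        cnt=max(cv2.findContours(b[2],0,2)[0],key=cv2.contourArea);e=cv2.fitEllipse(cv2.convexHull(cnt));print(e,onz(c,*e[0],8))
for nm,c,roi in (('T',T,(260,240,310,290)),('S',S,(265,220,300,260))):
    for lo,hi in (((0,120,60),(6,255,255)),((174,120,60),(180,255,255))):
        for b in blobs(c,lo,hi,roi,8): print(nm,'red',b[0],b[1],onz(c,*b[0],92))
for nm,c,roi in (('T',T,(265,150,375,275)),('S',S,(280,200,400,310))):
    for b in blobs(c,(0,0,0),(180,255,75),roi,500):
        cnt=max(cv2.findContours(b[2],0,2)[0],key=cv2.contourArea);e=cv2.fitEllipse(cv2.convexHull(cnt));print(nm,'tt',b[1],e,onz(c,*e[0],50))
a=cv2.resize(T['img'][110:310,240:400],None,fx=5/2*1.5,fy=3,interpolation=2)
cv2.imwrite('pics/z1.png',cv2.resize(T['img'][120:300,260:400],None,fx=3.3,fy=3.3,interpolation=2))
cv2.imwrite('pics/z2.png',cv2.resize(S['img'][160:330,260:430],None,fx=3.5,fy=3.5,interpolation=2))
E
```

```text
T mat [450.8 278.4] [423, 250, 57, 57, 2574]
((450.7486572265625, 278.498779296875), (56.75353240966797, 57.59306716918945), 131.27783203125) [ 422.61245099 -349.37637706    8.        ]
S mat [338.7 404.9] [305, 372, 69, 67, 3628]
((338.7266540527344, 404.8369445800781), (66.62737274169922, 69.00910949707031), 107.85926055908203) [ 422.80317316 -357.15456687    8.        ]
T red [290.3 266.5] [285, 258, 12, 17, 75] [462.67792005  90.2031332   92.        ]
S red [285.5 232. ] [277, 230, 17, 7, 44] [471.52939585  98.34689378  92.        ]
T tt [274, 177, 91, 98, 6348] ((315.15667724609375, 225.7217559814453), (89.96237182617188, 107.70562744140625), 36.77522277832031) [573.38302204  22.61495588  50.        ]
S tt [297, 220, 89, 70, 4339] ((341.2687072753906, 254.26129150390625), (69.61707305908203, 89.54512023925781), 93.38737487792969) [591.98342507   3.87374498  50.        ]
```

View pics/z1.png

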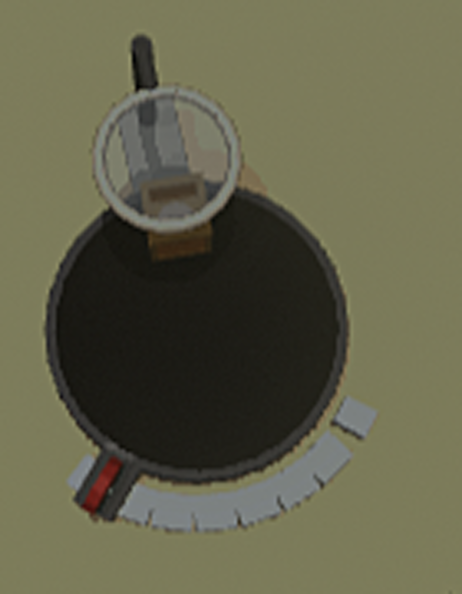

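View pics/z2.png

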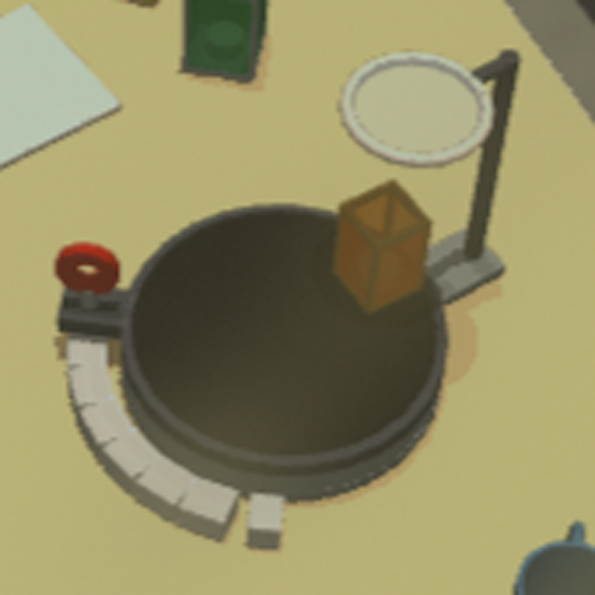

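```bash
cat >> h.py <<'E'
def todelta(pos,yaw=None):
    o=status.get_obs();R=np.array(o['orientation']);p=np.array(o['tcp_pos'])
    s=R.T@(np.array(pos)-p)/1000
    if yaw is None: return s.round(4)
    y=np.radians(yaw);x=np.array([np.cos(y),np.sin(y),0]);z=np.array([0,0,-1.]);Rt=np.stack([x,np.cross(z,x),z],1)
    rv=np.degrees(cv2.Rodrigues(R.T@Rt)[0].ravel())
    return s.round(4),rv.round(2)
def st():
    o=status.get_obs();R=np.array(o['orientation']);print('t',round(o['time_s'],2),'tcp',o['tcp_pos'].round(1),'yaw',np.degrees(np.arctan2(R[1,0],R[0,0])).round(2),'zax',R[:,2].round(4),'q',o['qpos'].round(1),'F',o['ft_force'].round(2),'w',round(o['width'],3))
E
python3 - <<'E'
from m import *
print(todelta((450,100,290),150))
for nm,c in (('T',T),('S',S)):
    for p in [[(319.9,220.7)],[(341.2,258)]][nm=='S']: print(onz(c,*p,50))
E
```

```text
(array([-0.3751, -0.2318, -0.0339]), array([-0.05,  0.  ,  6.98]))
[586.78743727   9.43760102  50.        ]
[586.66554519  -7.32083993  50.        ]
```

Call:
step_arm:
  commands:
    - [-0.031, -0.019, -0.003, 0, 0, 0.6]
    - [-0.062, -0.038, -0.006, 0, 0, 1.2]
    - [-0.094, -0.058, -0.009, 0, 0, 1.8]
    - [-0.125, -0.077, -0.011, 0, 0, 2.4]
    - [-0.156, -0.096, -0.014, 0, 0, 3]
    - [-0.187, -0.115, -0.017, 0, 0, 3.6]
    - [-0.219, -0.135, -0.02, 0, 0, 4.2]
    - [-0.25, -0.155, -0.023, 0, 0, 4.8]
    - [-0.281, -0.174, -0.026, 0, 0, 5.4]
    - [-0.312, -0.193, -0.029, 0, 0, 6]
    - [-0.344, -0.212, -0.032, 0, 0, 6.5]
    - [-0.375, -0.232, -0.034, 0, 0, 7]

```text
time_s: 1.15
tcp_pos: [450.7, 98.1, 290.3]
orientation: [[-0.866, 0.501, -0.0], [0.501, 0.866, -0.001], [-0.0, -0.001, -1.0]]
ft_force: [0.7, 1.6, 0.8]
width: 0.999
```

Call:
step_arm:
  commands:
    - [0, 0, 0, 0, 0, 0]
    - [0, 0, 0, 0, 0, 0]

```text
time_s: 1.32
tcp_pos: [451.3, 96.5, 290.0]
orientation: [[-0.864, 0.504, -0.001], [0.504, 0.864, -0.001], [0.0, -0.001, -1.0]]
ft_force: [-0.2, 0.8, -0.9]
width: 0.998
```

```bash
python3 - <<'E'
from h import *
import pickle
st()
c=cam('wrist'); cv2.imwrite('pics/w1.png',c['img']); pickle.dump(c,open('w1.pkl','wb'))
E
```

```text
t 1.32 tcp [451.3  96.5 290. ] yaw 149.75 zax [-7.e-04 -8.e-04 -1.e+00] q [12.1  7.5 -2.8 79.8 -0.  42.3] F [-0.22  0.81 -0.94] w 0.998
```

View pics/w1.png

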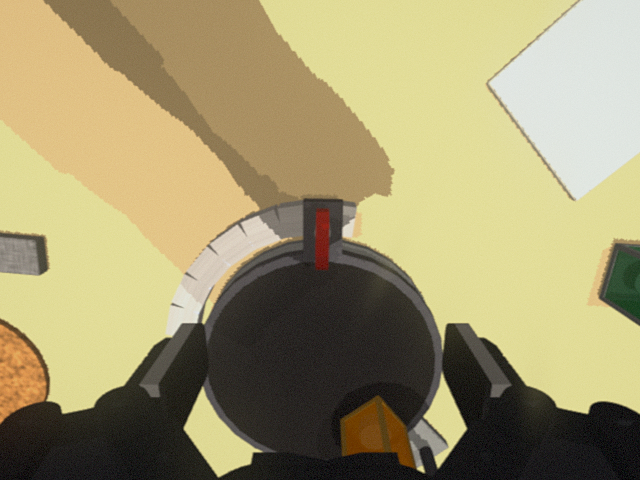

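```bash
python3 - <<'E'
from m import *
W=pickle.load(open('w1.pkl','rb'))
def red(c,roi):
    h=cv2.cvtColor(c['img'],cv2.COLOR_BGR2HSV);m=cv2.inRange(h,(0,130,50),(9,255,255))|cv2.inRange(h,(172,130,50),(180,255,255))
    k=np.zeros_like(m);x0,y0,x1,y1=roi;k[y0:y1,x0:x1]=m[y0:y1,x0:x1]
    r=cv2.boundingRect(k);print(r, cv2.minAreaRect(cv2.findNonZero(k)));return (r[0]+r[2]/2-.5,r[1]+r[3]/2-.5)
pw=red(W,(280,180,370,300));pt=red(T,(260,240,310,290));ps=red(S,(265,220,305,260))
for c,p in((W,pw),(T,pt),(S,ps)):print(onz(c,*p,92))
print(tri(W,pw,T,pt),tri(W,pw,S,ps),tri(T,pt,S,ps))
for u in((206,345),(441,345),):print(onz(W,*u,50))
# disc in wrist: fit to points on rim
h=cv2.cvtColor(W['img'],cv2.COLOR_BGR2HSV);print(h[350,200:212,2],h[350,436:448,2],h[350,206:212], h[250:275,270,2])
E
```

```text
(315, 208, 14, 63) ((321.5, 239.0), (62.0, 13.0), 90.0)
(285, 258, 12, 18) ((290.3923034667969, 266.4384460449219), (4.34121561050415, 18.233104705810547), 29.74488067626953)
(276, 229, 18, 15) ((284.60809326171875, 235.85134887695312), (17.59069061279297, 13.31631851196289), 9.462322235107422)
[464.45060638  85.87549557  92.        ]
[462.66559129  89.68001096  92.        ]
[464.22120086  86.68826861  92.        ]
(array([461.56488423,  88.54423866, 105.46406652]), np.float64(1.5012388629866968)) (array([464.1033288 ,  86.02340367,  92.89213268]), np.float64(0.2343490441088183)) (array([463.93687691,  89.47058346,  88.80354442]), np.float64(2.372414813205049))
[512.3730274  -76.05649938  50.        ]
[630.09384171 126.43670978  50.        ]
[36 36 39 42 43 35 29 52 49 48 54 47] [ 92  86  93  90  89 103 120  93  42  41  40  33] [[30  9 29]
 [27 44 52]
 [28 68 49]
 [ 8 43 48]
 [10 57 54]
 [13 49 47]] [78 81 95 93 93 93 93 93 64 57 47 56 71 86 87 89 85 87 85 88 85 70 52 52
 45]
```

```bash
python3 - <<'E'
from m import *
W=pickle.load(open('w1.pkl','rb'))
cv2.imwrite('pics/z3.png',cv2.resize(W['img'][195:475,180:450],None,fx=2.1,fy=2.1,interpolation=2))
cv2.imwrite('pics/z4.png',cv2.resize(S['img'][205:315,275:415],None,fx=5,fy=5,interpolation=2))
E
```

```text
(no output)
```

View pics/z3.png

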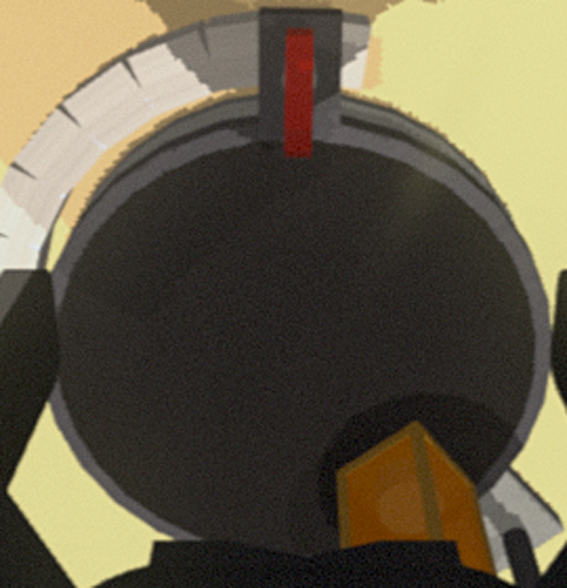

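View pics/z4.png

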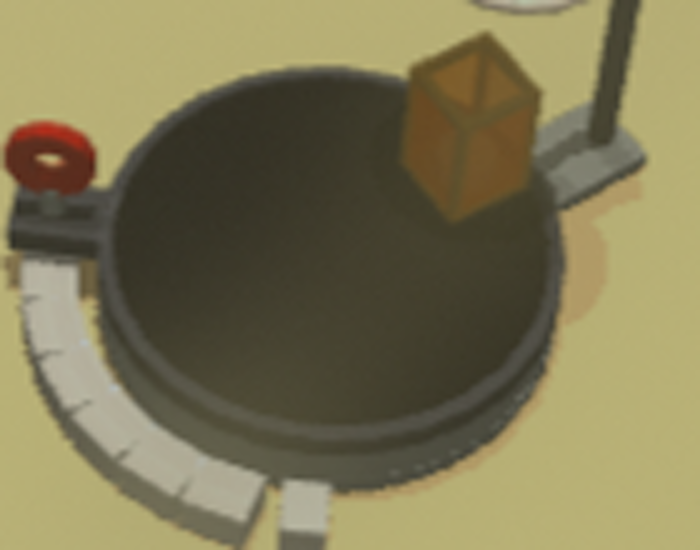

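```bash
python3 - <<'E'
from m import *
from scipy.optimize import least_squares
W=pickle.load(open('w1.pkl','rb'))
pts=[(345,128),(450,172),(510,232),(545,300),(549,360),(525,430),(56,420),(95,485),(160,535),(60,270),(100,197),(160,155)]
def fit(P,fix=None):
    r=least_squares(lambda x:np.hypot(P[:,0]-x[0],P[:,1]-x[1])-x[2],[590,10,125]);print(r.x,r.fun.round(1))
fit(np.array([onz(W,180+a/2.1,195+b/2.1,50)for a,b in pts]))
pts=[(320,68),(240,82),(160,130),(105,200),(100,260),(130,335),(190,385),(260,420),(330,438),(420,427),(500,385),(550,320),(563,260),(390,75)]
fit(np.array([onz(S,275+a/5,205+b/5,50)for a,b in pts]))
E
```

```text
[593.19208433   7.9728494  123.03244662] [ 0.7 -0.1 -0.6  1.   0.5 -2.  -1.   0.9  1.4 -2.8  1.2  0.7]
[593.85298115   5.64288672 122.17660999] [ 0.2 -0.6 -2.2  2.3  1.7  0.8 -3.  -2.1  1.6  1.3  0.5 -0.3 -0.5  0.5]
```

```bash
python3 - <<'E'
from h import *
print(todelta((464.3,86,103),149.2))
E
```

```text
(array([-0.0178, -0.003 ,  0.187 ]), array([-0.05, -0.03,  0.65]))
```

Call:
step_arm:
  commands:
    - [-0.005, -0.001, 0.03, 0, 0, 0.2]
    - [-0.01, -0.002, 0.06, 0, 0, 0.4]
    - [-0.015, -0.003, 0.09, 0, 0, 0.6]
    - [-0.018, -0.003, 0.12, 0, 0, 0.6]
    - [-0.018, -0.003, 0.145, 0, 0, 0.6]
    - [-0.018, -0.003, 0.16, 0, 0, 0.6]
    - [-0.018, -0.003, 0.17, 0, 0, 0.6]
    - [-0.018, -0.003, 0.178, 0, 0, 0.6]
    - [-0.018, -0.003, 0.184, 0, 0, 0.6]
    - [-0.018, -0.003, 0.187, 0, 0, 0.6]
    - [-0.018, -0.003, 0.187, 0, 0, 0.6]
  jaw: 0.5

```text
time_s: 2.28
tcp_pos: [464.5, 86.2, 103.1]
orientation: [[-0.86, 0.511, -0.001], [0.511, 0.86, -0.0], [0.0, -0.001, -1.0]]
ft_force: [-0.3, -0.7, 0.4]
width: 0.499
```

```bash
python3 - <<'E'
from h import *
st()
c=cam('wrist'); cv2.imwrite('pics/w2.png',c['img'])
c=cam('side'); cv2.imwrite('pics/s2.png',cv2.resize(c['img'][180:300,240:400],None,fx=4,fy=4,interpolation=2))
E
```

```text
t 2.28 tcp [464.5  86.2 103.1] yaw 149.27 zax [-7.e-04 -5.e-04 -1.e+00] q [ 10.5  14.  -22.6  53.4  -0.   41.2] F [-0.35 -0.66  0.36] w 0.499
```

View pics/w2.png

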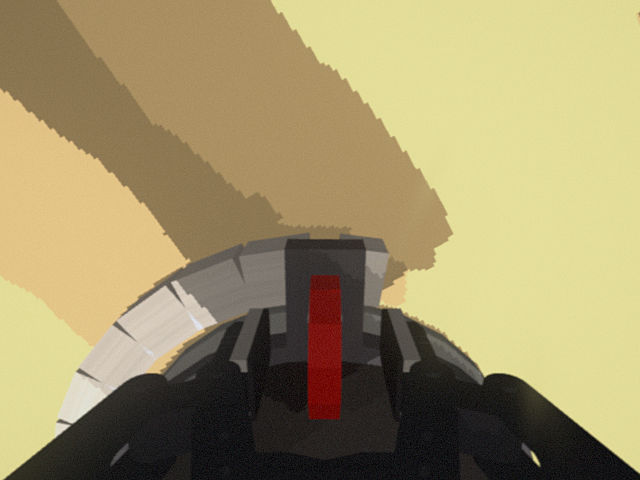

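View pics/s2.png

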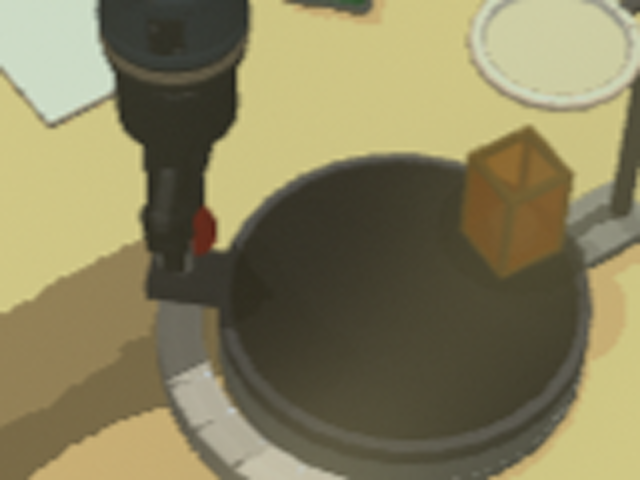

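Call:
step_arm:
  commands:
    - [0, 0, 0, 0, 0, 0]
    - [0, 0, 0, 0, 0, 0]
    - [0, 0, 0, 0, 0, 0]
    - [0, 0, 0, 0, 0, 0]
    - [0, 0, 0, 0, 0, 0]
    - [0, 0, 0, 0, 0, 0]
  jaw: 0
  grip_force: 50

```text
time_s: 2.88
tcp_pos: [465.2, 86.0, 104.1]
orientation: [[-0.859, 0.512, 0.001], [0.512, 0.859, -0.0], [-0.001, 0.0, -1.0]]
ft_force: [-0.9, -1.9, 6.8]
width: 0.112
```

```bash
python3 -c "
from h import *
st()"
```

```text
t 2.88 tcp [465.2  86.  104.1] yaw 149.23 zax [ 8.e-04 -5.e-04 -1.e+00] q [ 10.5  14.  -22.5  53.4  -0.   41.3] F [-0.87 -1.89  6.81] w 0.112
```

Call:
step_arm:
  commands:
    - [0, 0, -0.003, 0, 0, 0]
    - [0, 0, -0.006, 0, 0, 0]
    - [0, 0, -0.009, 0, 0, 0]
    - [0, 0, -0.012, 0, 0, 0]
    - [0, 0, -0.015, 0, 0, 0]
    - [0, 0, -0.017, 0, 0, 0]
    - [0, 0, -0.017, 0, 0, 0]
    - [0, 0, -0.017, 0, 0, 0]

```text
time_s: 3.55
tcp_pos: [465.1, 85.9, 121.1]
orientation: [[-0.859, 0.512, 0.001], [0.512, 0.859, -0.0], [-0.001, -0.0, -1.0]]
ft_force: [0.7, -3.0, -7.9]
width: 0.111
```

```bash
python3 - <<'E'
from h import *
st()
c=cam('wrist'); cv2.imwrite('pics/w3.png',c['img'])
# rows for arc: tool x radial outward; CCW by phi: tool z down => rotvec z = -phi
for a in range(1,13):
    f=np.radians(29*a/12); # displacement in (radial, tangential ccw); tool y = z cross x
    rad=150*(np.cos(f)-1);tan=150*np.sin(f)
    print(round(29*a/12,2),round(rad/1000,4),round(-tan/1000,4))
E
```

```text
t 3.55 tcp [465.1  85.9 121.1] yaw 149.23 zax [ 7.e-04 -5.e-04 -1.e+00] q [ 10.5  13.1 -21.   55.9  -0.   41.3] F [ 0.72 -3.01 -7.94] w 0.111
2.42 -0.0001 -0.0063
4.83 -0.0005 -0.0126
7.25 -0.0012 -0.0189
9.67 -0.0021 -0.0252
12.08 -0.0033 -0.0314
14.5 -0.0048 -0.0376
16.92 -0.0065 -0.0436
19.33 -0.0085 -0.0497
21.75 -0.0107 -0.0556
24.17 -0.0131 -0.0614
26.58 -0.0159 -0.0671
29.0 -0.0188 -0.0727
```

View pics/w3.png

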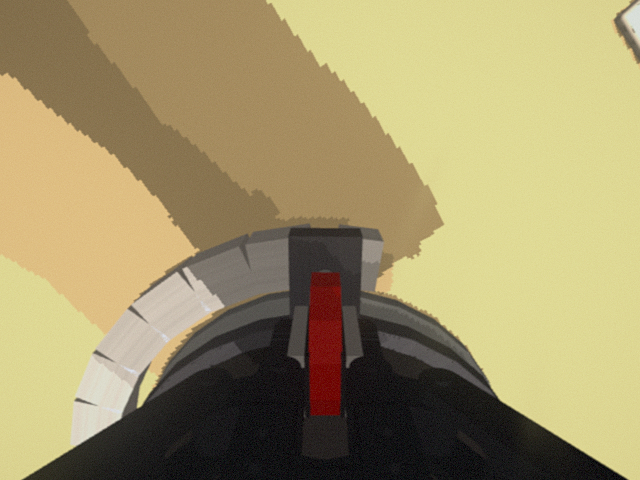

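Call:
step_arm:
  commands:
    - [0, -0.003, 0, 0, 0, -1.2]
    - [-0.0003, -0.008, 0, 0, 0, -3]
    - [-0.0008, -0.0143, 0, 0, 0, -5.5]
    - [-0.0015, -0.0209, 0, 0, 0, -8]
    - [-0.0025, -0.0273, 0, 0, 0, -10.5]
    - [-0.0038, -0.0337, 0, 0, 0, -13]
    - [-0.0055, -0.04, 0, 0, 0, -15.5]
    - [-0.0074, -0.0464, 0, 0, 0, -18]
    - [-0.0095, -0.0526, 0, 0, 0, -20.5]
    - [-0.012, -0.0586, 0, 0, 0, -23]
    - [-0.0146, -0.0646, 0, 0, 0, -25.5]
    - [-0.0176, -0.0704, 0, 0, 0, -28]

```text
time_s: 4.6
tcp_pos: [443.8, 16.4, 120.8]
orientation: [[-0.999, 0.046, 0.0], [0.046, 0.999, 0.0], [-0.0, 0.0, -1.0]]
ft_force: [-2.0, -0.6, -7.3]
width: 0.113
```

```bash
cat >> h.py <<'E'
def arc():
    o=status.get_obs();p=np.array(o['tcp_pos'])-[593.4,8.5,0];st();print('r',np.hypot(*p[:2]),'ang',np.degrees(np.arctan2(p[1],p[0]))%360)
E
python3 -c "
from h import *
arc()"
```

```text
t 4.6 tcp [443.8  16.4 120.8] yaw 177.37 zax [ 0.e+00  1.e-04 -1.e+00] q [  2.1  10.  -25.   55.    0.    4.7] F [-2.03 -0.57 -7.27] w 0.113
r 149.78980317268736 ang 176.98586390068687
```

Call:
step_arm:
  commands:
    - [-0.0001, -0.0063, 0, 0, 0, -2.4]
    - [-0.0005, -0.0126, 0, 0, 0, -4.8]
    - [-0.0012, -0.0189, 0, 0, 0, -7.2]
    - [-0.0021, -0.0252, 0, 0, 0, -9.7]
    - [-0.0033, -0.0314, 0, 0, 0, -12.1]
    - [-0.0048, -0.0376, 0, 0, 0, -14.5]
    - [-0.0065, -0.0436, 0, 0, 0, -16.9]
    - [-0.0085, -0.0497, 0, 0, 0, -19.3]
    - [-0.0107, -0.0556, 0, 0, 0, -21.7]
    - [-0.0131, -0.0614, 0, 0, 0, -24.2]
    - [-0.0159, -0.0671, 0, 0, 0, -26.6]
    - [-0.0188, -0.0727, 0, 0, 0, -29]

```text
time_s: 5.6
tcp_pos: [459.1, -57.1, 120.6]
orientation: [[-0.895, -0.446, -0.001], [-0.446, 0.895, 0.001], [0.0, 0.001, -1.0]]
ft_force: [-0.1, 0.5, -7.8]
width: 0.109
```

```bash
python3 -c "
from h import *
arc()"
```

```text
t 5.6 tcp [459.1 -57.1 120.6] yaw -153.49 zax [-5.e-04  7.e-04 -1.e+00] q [ -7.1  12.  -22.5  55.5   0.  -33.6] F [-0.15  0.49 -7.84] w 0.109
r 149.49340989169156 ang 206.03684843866154
```

Call:
step_arm:
  commands:
    - [-0.0001, -0.0063, 0, 0, 0, -2.4]
    - [-0.0005, -0.0126, 0, 0, 0, -4.8]
    - [-0.0012, -0.0189, 0, 0, 0, -7.2]
    - [-0.0021, -0.0252, 0, 0, 0, -9.7]
    - [-0.0033, -0.0314, 0, 0, 0, -12.1]
    - [-0.0048, -0.0376, 0, 0, 0, -14.5]
    - [-0.0065, -0.0436, 0, 0, 0, -16.9]
    - [-0.0085, -0.0497, 0, 0, 0, -19.3]
    - [-0.0107, -0.0556, 0, 0, 0, -21.7]
    - [-0.0131, -0.0614, 0, 0, 0, -24.2]
    - [-0.0159, -0.0671, 0, 0, 0, -26.6]
    - [-0.0171, -0.0695, 0, 0, 0, -27.6]

```text
time_s: 6.6
tcp_pos: [505.6, -111.8, 120.2]
orientation: [[-0.584, -0.812, -0.001], [-0.812, 0.584, 0.001], [-0.0, 0.001, -1.0]]
ft_force: [-2.4, -0.6, -7.3]
width: 0.11
```

Call:
step_arm:
  commands:
    - [0, 0, 0, 0, 0, 0]
    - [0, 0, 0, 0, 0, 0]

```text
time_s: 6.77
tcp_pos: [505.4, -111.6, 119.9]
orientation: [[-0.585, -0.811, -0.001], [-0.811, 0.585, 0.001], [-0.0, 0.002, -1.0]]
ft_force: [-0.9, -0.8, -7.2]
width: 0.108
```

```bash
python3 - <<'E'
from h import *
arc()
c=cam('wrist'); cv2.imwrite('pics/w4.png',c['img'])
c=cam('side'); cv2.imwrite('pics/s4.png',cv2.resize(c['img'][160:330,260:430],None,fx=3.5,fy=3.5,interpolation=2))
E
```

```text
t 6.77 tcp [ 505.4 -111.6  119.9] yaw -125.8 zax [-0.0014  0.0014 -1.    ] q [-12.5  18.1 -14.4  57.6   0.1 -66.7] F [-0.92 -0.77 -7.22] w 0.108
r 148.8973420091375 ang 233.79303377347213
```

View pics/w4.png

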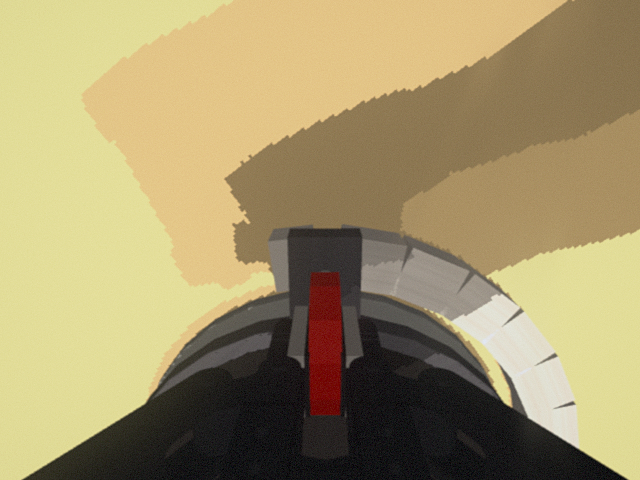

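View pics/s4.png

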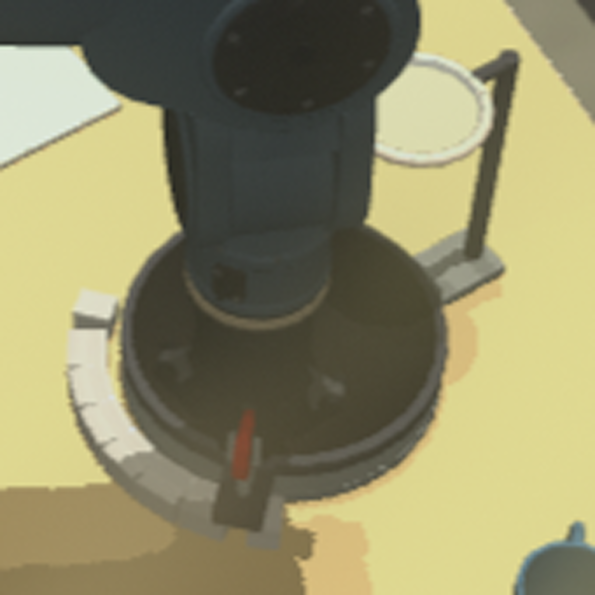

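Call:
step_arm:
  commands:
    - [0, 0, 0.002, 0, 0, 0]
    - [0, 0, 0.004, 0, 0, 0]
    - [0, 0, 0.006, 0, 0, 0]
    - [0, 0, 0.007, 0, 0, 0]
    - [0, 0, 0.007, 0, 0, 0]

```text
time_s: 7.28
tcp_pos: [505.3, -111.5, 112.8]
orientation: [[-0.585, -0.811, -0.001], [-0.811, 0.585, 0.001], [-0.0, 0.002, -1.0]]
ft_force: [-1.5, -1.2, -5.5]
width: 0.111
```

```bash
python3 -c "
from h import *
arc()"
```

```text
t 7.28 tcp [ 505.3 -111.5  112.8] yaw -125.8 zax [-0.0014  0.0013 -1.    ] q [-12.5  18.4 -15.   56.6   0.1 -66.7] F [-1.5  -1.24 -5.54] w 0.111
r 148.8831143657579 ang 233.7023446734085
```

Call:
step_arm:
  commands:
    - [0, 0, 0.002, 0, 0, 0]
    - [0, 0, 0.004, 0, 0, 0]
    - [0, 0, 0.006, 0, 0, 0]
    - [0, 0, 0.0075, 0, 0, 0]
    - [0, 0, 0.0085, 0, 0, 0]
    - [0, 0, 0.0085, 0, 0, 0]

```text
time_s: 7.78
tcp_pos: [505.3, -111.6, 104.3]
orientation: [[-0.585, -0.811, -0.001], [-0.811, 0.585, 0.001], [-0.0, 0.002, -1.0]]
ft_force: [-1.4, -1.4, -4.2]
width: 0.108
```

Call:
step_arm:
  commands:
    - [0, 0, 0, 0, 0, 0]
    - [0, 0, 0, 0, 0, 0]
    - [0, 0, 0, 0, 0, 0]
    - [0, 0, 0, 0, 0, 0]
  jaw: 0.5

```text
time_s: 8.12
tcp_pos: [505.6, -111.5, 104.6]
orientation: [[-0.585, -0.811, -0.001], [-0.811, 0.585, 0.001], [-0.001, 0.001, -1.0]]
ft_force: [0.3, -0.0, 0.1]
width: 0.503
```

```bash
python3 - <<'E'
from h import *
arc()
c=cam('wrist'); cv2.imwrite('pics/w5.png',c['img'])
E
```

```text
t 8.12 tcp [ 505.6 -111.5  104.6] yaw -125.8 zax [-6.0e-04  1.3e-03 -1.0e+00] q [-12.5  18.8 -15.8  55.5   0.1 -66.7] F [ 0.3  -0.01  0.14] w 0.503
r 148.69967703145886 ang 233.8155118338277
```

View pics/w5.png

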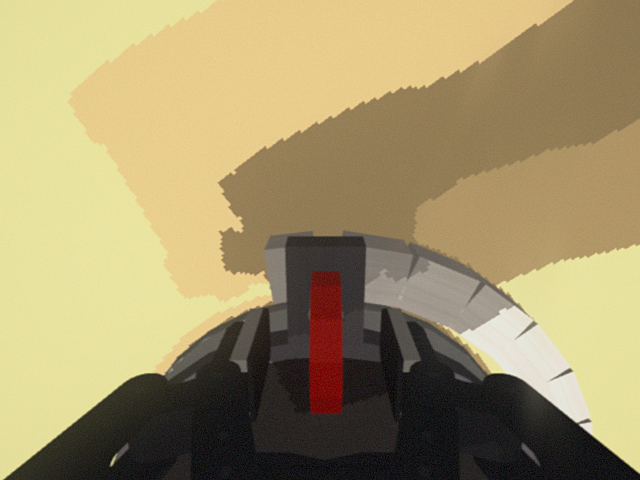

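```bash
python3 - <<'E'
from h import *
print(todelta((545,80,300),190))
E
```

```text
(array([-0.1785,  0.0803, -0.1952]), array([ 0.09,  0.  , 44.2 ]))
```

Call:
step_arm:
  commands:
    - [0, 0, -0.01, 0, 0, 0]
    - [0, 0, -0.03, 0, 0, 0]
    - [0, 0, -0.06, 0, 0, 0]
    - [0, 0, -0.09, 0, 0, 0]
    - [0, 0, -0.12, 0, 0, 0]
    - [0, 0, -0.15, 0, 0, 0]
    - [0, 0, -0.18, 0, 0, 0]
    - [0, 0, -0.195, 0, 0, 0]
    - [0, 0, -0.195, 0, 0, 0]

```text
time_s: 8.92
tcp_pos: [506.7, -112.0, 303.9]
orientation: [[-0.585, -0.811, 0.005], [-0.811, 0.585, 0.0], [-0.003, -0.004, -1.0]]
ft_force: [1.4, -0.3, -0.7]
width: 0.5
```

```bash
python3 - <<'E'
from h import *
st();print(todelta((545,80,300),190))
E
```

```text
t 8.92 tcp [ 506.7 -112.   303.9] yaw -125.8 zax [ 4.9e-03  1.0e-04 -1.0e+00] q [-12.5  14.2   7.4  82.9   0.1 -66.7] F [ 1.4  -0.31 -0.68] w 0.5
(array([-0.1781,  0.0813,  0.0041]), array([-0.15,  0.25, 44.2 ]))
```

Call:
step_arm:
  commands:
    - [-0.018, 0.008, 0, 0, 0, 4.4]
    - [-0.036, 0.016, 0, 0, 0, 8.8]
    - [-0.053, 0.024, 0, 0, 0, 13.2]
    - [-0.071, 0.032, 0, 0, 0, 17.6]
    - [-0.089, 0.041, 0, 0, 0, 22]
    - [-0.107, 0.049, 0, 0, 0, 26.4]
    - [-0.124, 0.057, 0, 0, 0, 30.8]
    - [-0.142, 0.065, 0.002, 0, 0, 35.2]
    - [-0.16, 0.073, 0.003, 0, 0, 39.6]
    - [-0.178, 0.081, 0.004, 0, 0, 44.2]
    - [-0.178, 0.081, 0.004, 0, 0, 44.2]
    - [-0.178, 0.081, 0.004, 0, 0, 44.2]
  jaw: 1

```text
time_s: 9.92
tcp_pos: [545.0, 80.4, 299.7]
orientation: [[-0.984, -0.176, 0.004], [-0.176, 0.984, -0.0], [-0.004, -0.001, -1.0]]
ft_force: [-0.0, -1.0, 0.4]
width: 0.998
```

```bash
python3 - <<'E'
from h import *
import pickle
st()
for n in ['side','top','wrist']:
    c=cam(n); cv2.imwrite(f'pics/{n}6.png',c['img']); pickle.dump(c,open(f'{n}6.pkl','wb'))
E
```

```text
t 9.92 tcp [545.   80.4 299.7] yaw -169.86 zax [ 4.2e-03 -1.0e-04 -1.0e+00] q [ 8.4 18.1 12.1 83.7 -0.  -1.7] F [-0.01 -0.99  0.44] w 0.998
```

View pics/wrist6.png

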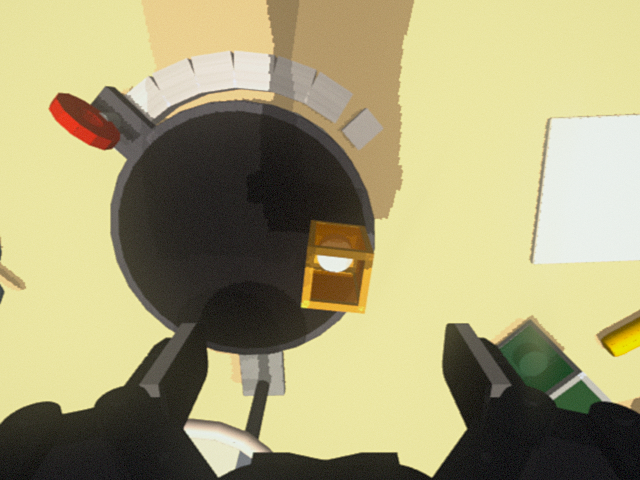

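View pics/side6.png

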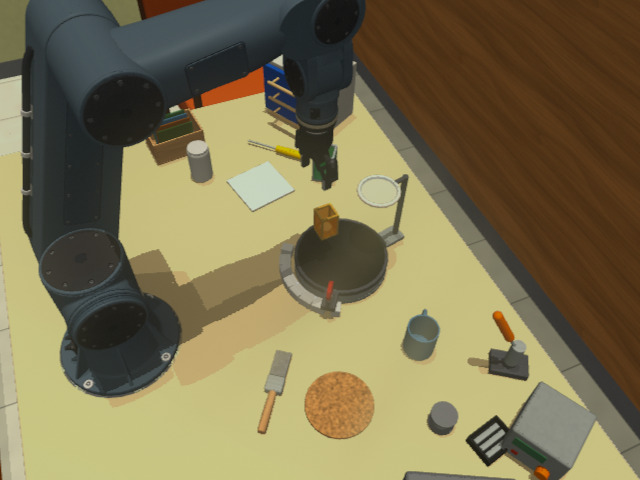

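```bash
python3 - <<'E'
from h import *
import pickle
c=pickle.load(open('wrist6.pkl','rb'));cv2.imwrite('pics/z6.png',cv2.resize(c['img'][205:325,285:395],None,fx=5,fy=5,interpolation=2))
E
```

```text
(no output)
```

View pics/z6.png

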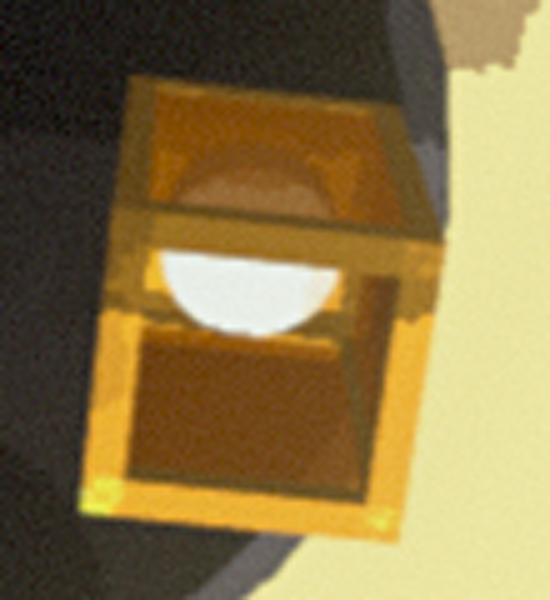

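```bash
python3 - <<'E'
from h import *
import pickle
c=pickle.load(open('wrist6.pkl','rb'))
P=np.array([onz(c,285+a/5,205+b/5,130) for a,b in [(112,208),(445,242),(400,543),(80,514)]])
print(P,P.mean(0),np.linalg.norm(P-np.roll(P,1,0),axis=1))
for i in range(4):
    d=P[(i+1)%4]-P[i];print(np.degrees(np.arctan2(d[1],d[0])))
print([onz(c,285+a/5,205+b/5,50) for a,b in [(130,75),(400,105)]])
E
```

```text
[[562.06230256  68.79029171 130.        ]
 [558.5923613  118.41151582 130.        ]
 [608.46783399 122.06420955 130.        ]
 [612.32882939  72.03257353 130.        ]] [585.36283181  95.32464765 130.        ] [50.3709848  49.74240017 50.00904866 50.18039346]
94.00010025948146
4.188651342144183
-85.587168960143
-176.3094311971241
[array([562.1409059 ,  68.83519969,  50.        ]), array([558.97055529, 119.23742102,  50.        ])]
```

```bash
python3 - <<'E'
from h import *
print(todelta((585.4,95.3,160),184.1))
E
```

```text
(array([-0.0419,  0.009 ,  0.1403]), array([-0.04,  0.28,  5.94]))
```

Call:
step_arm:
  commands:
    - [-0.01, 0.002, 0.01, 0, 0, 1.5]
    - [-0.022, 0.005, 0.03, 0, 0.1, 3]
    - [-0.034, 0.008, 0.05, 0, 0.2, 4.5]
    - [-0.042, 0.009, 0.075, 0, 0.3, 5.9]
    - [-0.042, 0.009, 0.1, 0, 0.3, 5.9]
    - [-0.042, 0.009, 0.12, 0, 0.3, 5.9]
    - [-0.042, 0.009, 0.132, 0, 0.3, 5.9]
    - [-0.042, 0.009, 0.14, 0, 0.3, 5.9]
    - [-0.042, 0.009, 0.14, 0, 0.3, 5.9]
  jaw: 1
  grip_force: 24

```text
time_s: 10.82
tcp_pos: [584.7, 94.5, 159.0]
orientation: [[-0.997, -0.072, -0.002], [-0.072, 0.997, -0.001], [0.002, -0.001, -1.0]]
ft_force: [-0.5, 0.0, 0.4]
width: 1.006
```

```bash
python3 - <<'E'
from h import *
st();print(todelta((585.4,95.3,101),184.1))
c=cam('wrist'); cv2.imwrite('pics/w7.png',c['img'])
E
```

```text
t 10.82 tcp [584.7  94.5 159. ] yaw -175.88 zax [-0.0024 -0.0011 -1.    ] q [ 9.2 25.1  1.8 66.9 -0.   5.1] F [-0.48  0.04  0.41] w 1.006
(array([-0.0009,  0.0008,  0.058 ]), array([-0.05, -0.14,  0.02]))
```

View pics/w7.png

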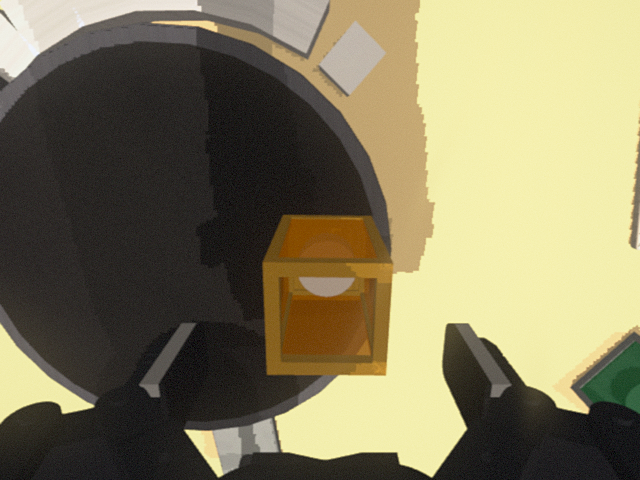

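Call:
step_arm:
  commands:
    - [0, 0.0005, 0.01, 0, 0, 0]
    - [-0.0005, 0.0008, 0.022, 0, 0, 0]
    - [-0.0009, 0.0008, 0.034, 0, -0.1, 0]
    - [-0.0009, 0.0008, 0.045, 0, -0.1, 0]
    - [-0.0009, 0.0008, 0.053, 0, -0.1, 0]
    - [-0.0009, 0.0008, 0.058, 0, -0.1, 0]
    - [-0.0009, 0.0008, 0.058, 0, -0.1, 0]

```text
time_s: 11.45
tcp_pos: [585.6, 95.4, 101.4]
orientation: [[-0.997, -0.072, -0.0], [-0.072, 0.997, -0.001], [0.001, -0.001, -1.0]]
ft_force: [-0.6, 0.7, 0.0]
width: 1.005
```

Call:
step_arm:
  commands:
    - [0, 0, 0, 0, 0, 0]
    - [0, 0, 0, 0, 0, 0]
    - [0, 0, 0, 0, 0, 0]
    - [0, 0, 0, 0, 0, 0]
  jaw: 0.66

```text
time_s: 11.78
tcp_pos: [585.9, 95.4, 101.8]
orientation: [[-0.997, -0.072, 0.0], [-0.072, 0.997, -0.001], [-0.0, -0.001, -1.0]]
ft_force: [0.1, 0.3, 0.5]
width: 0.66
```

```bash
python3 - <<'E'
from h import *
st()
c=cam('wrist'); cv2.imwrite('pics/w8.png',c['img'])
E
```

```text
t 11.78 tcp [585.9  95.4 101.8] yaw -175.87 zax [ 3.e-04 -8.e-04 -1.e+00] q [ 9.3 27.1 -3.6 59.3 -0.   5.2] F [0.11 0.33 0.5 ] w 0.66
```

View pics/w8.png

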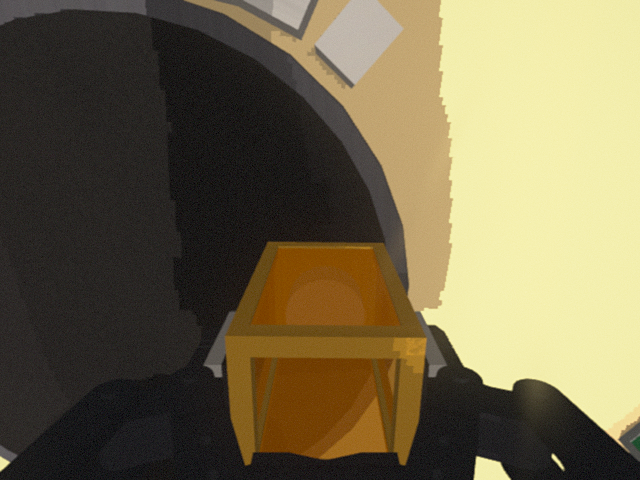

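Centred between the pads, with a few mm clear on each side. Closing in small jaw steps keeps the contact gentle.

Call:
step_arm:
  commands:
    - [0, 0, 0, 0, 0, 0]
    - [0, 0, 0, 0, 0, 0]
  jaw: 0.61
  grip_force: 24

```text
time_s: 12.0
tcp_pos: [586.0, 95.4, 102.0]
orientation: [[-0.997, -0.072, 0.001], [-0.072, 0.997, -0.001], [-0.0, -0.001, -1.0]]
ft_force: [0.4, 0.5, 0.6]
width: 0.608
```

Call:
step_arm:
  commands:
    - [0, 0, 0, 0, 0, 0]
    - [0, 0, 0, 0, 0, 0]
  jaw: 0.585

```text
time_s: 12.17
tcp_pos: [586.0, 95.4, 102.1]
orientation: [[-0.997, -0.072, 0.001], [-0.072, 0.997, -0.001], [-0.001, -0.001, -1.0]]
ft_force: [-0.1, 0.4, 1.2]
width: 0.587
```

Call:
step_arm:
  commands:
    - [0, 0, 0, 0, 0, 0]
    - [0, 0, 0, 0, 0, 0]
    - [0, 0, 0, 0, 0, 0]
  jaw: 0.52

```text
time_s: 12.42
tcp_pos: [586.0, 95.4, 102.1]
orientation: [[-0.997, -0.072, 0.001], [-0.072, 0.997, -0.001], [-0.001, -0.001, -1.0]]
ft_force: [-0.2, -1.2, 1.6]
width: 0.586
```

```bash
python3 -c "
from h import *
st()"
```

```text
t 12.42 tcp [586.   95.4 102.1] yaw -175.88 zax [ 8.e-04 -8.e-04 -1.e+00] q [ 9.3 27.1 -3.6 59.3 -0.1  5.2] F [-0.19 -1.18  1.6 ] w 0.586
```

Call:
step_arm:
  commands:
    - [0, 0, -0.002, 0, 0, 0]
    - [0, 0, -0.005, 0, 0, 0]
    - [0, 0, -0.01, 0, 0, 0]
    - [0, 0, -0.018, 0, 0, 0]
    - [0, 0, -0.028, 0, 0, 0]
    - [0, 0, -0.04, 0, 0, 0]
    - [0, 0, -0.053, 0, 0, 0]
    - [0, 0, -0.067, 0, 0, 0]
    - [0, 0, -0.08, 0, 0, 0]
    - [0, 0, -0.09, 0, 0, 0]
    - [0, 0, -0.097, 0, 0, 0]
    - [0, 0, -0.1, 0, 0, 0]

```text
time_s: 13.42
tcp_pos: [586.4, 95.6, 203.6]
orientation: [[-0.997, -0.072, 0.002], [-0.072, 0.997, -0.001], [-0.002, -0.001, -1.0]]
ft_force: [1.3, 0.7, -1.4]
width: 0.584
```

```bash
python3 - <<'E'
from h import *
st();print(todelta((423,-352,220)))
c=cam('wrist'); cv2.imwrite('pics/w9.png',c['img'])
E
```

```text
t 13.42 tcp [586.4  95.6 203.6] yaw -175.88 zax [ 2.4e-03 -6.0e-04 -1.0e+00] q [ 9.3 24.1  6.8 72.6 -0.1  5.2] F [ 1.33  0.66 -1.43] w 0.584
[ 0.1951 -0.4347 -0.0166]
```

View pics/w9.png

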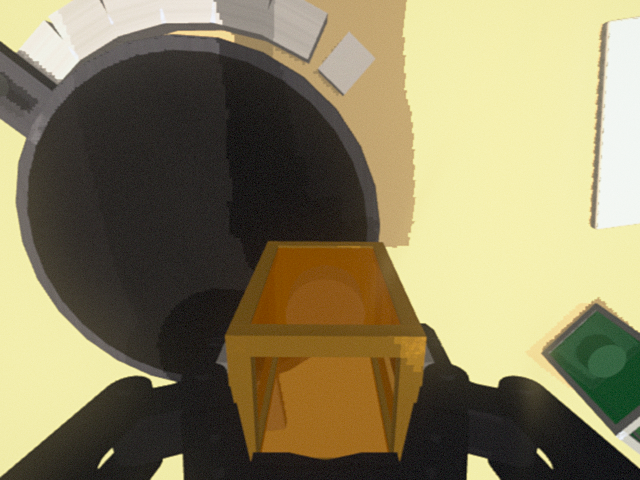

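Call:
step_arm:
  commands:
    - [0.003, -0.003, -0.001, 0, 0, 0]
    - [0.009, -0.01, -0.003, 0, 0, 0]
    - [0.017, -0.02, -0.006, 0, 0, 0]
    - [0.026, -0.034, -0.009, 0, 0, 0]
    - [0.036, -0.05, -0.012, 0, 0, 0]
    - [0.046, -0.068, -0.015, 0, 0, 0]
    - [0.056, -0.086, -0.017, 0, 0, 0]
    - [0.066, -0.104, -0.017, 0, 0, 0]
    - [0.076, -0.122, -0.017, 0, 0, 0]
    - [0.085, -0.138, -0.017, 0, 0, 0]
    - [0.092, -0.15, -0.017, 0, 0, 0]
    - [0.096, -0.158, -0.017, 0, 0, 0]

```text
time_s: 14.47
tcp_pos: [500.2, -71.0, 220.5]
orientation: [[-0.998, -0.07, 0.002], [-0.07, 0.998, -0.001], [-0.002, -0.001, -1.0]]
ft_force: [0.4, -0.8, -2.1]
width: 0.582
```

```bash
python3 - <<'E'
from h import *
st();print(todelta((423,-352,220),184.1))
E
```

```text
t 14.47 tcp [500.2 -71.  220.5] yaw -175.98 zax [ 0.0021 -0.001  -1.    ] q [ -8.1  13.2  -5.9  70.8  -0.  -12.1] F [ 0.37 -0.85 -2.1 ] w 0.582
(array([ 0.0967, -0.2749,  0.0007]), array([-0.06,  0.11, -0.08]))
```

Call:
step_arm:
  commands:
    - [0.001, -0.006, 0, 0, 0, 0]
    - [0.003, -0.018, 0, 0, 0, 0]
    - [0.006, -0.036, 0, 0, 0, 0]
    - [0.011, -0.06, 0, 0, 0, 0]
    - [0.017, -0.088, 0, 0, 0, 0]
    - [0.023, -0.118, 0, 0, 0, 0]
    - [0.03, -0.15, 0, 0, 0, 0]
    - [0.036, -0.182, 0, 0, 0, 0]
    - [0.041, -0.212, 0, 0, 0, 0]
    - [0.045, -0.238, 0, 0, 0, 0]
    - [0.048, -0.256, 0, 0, 0, 0]
    - [0.05, -0.264, 0, 0, 0, 0]

```text
time_s: 15.47
tcp_pos: [468.2, -340.6, 220.3]
orientation: [[-0.998, -0.069, 0.002], [-0.069, 0.998, -0.001], [-0.002, -0.001, -1.0]]
ft_force: [-0.1, -0.5, -2.5]
width: 0.588
```

Call:
step_arm:
  commands:
    - [0, 0, 0, 0, 0, 0]
    - [0, 0, 0, 0, 0, 0]

```text
time_s: 15.63
tcp_pos: [468.0, -340.8, 219.9]
orientation: [[-0.998, -0.068, 0.001], [-0.068, 0.998, -0.001], [-0.001, -0.001, -1.0]]
ft_force: [-0.3, 0.4, -1.7]
width: 0.582
```

```bash
python3 - <<'E'
from m import *
st()
c=cam('wrist'); cv2.imwrite('pics/w10.png',c['img']);pickle.dump(c,open('w10.pkl','wb'))
E
```

```text
t 15.63 tcp [ 468.  -340.8  219.9] yaw -176.11 zax [ 1.3e-03 -8.0e-04 -1.0e+00] q [-36.1  22.    6.1  74.    0.  -40. ] F [-0.3   0.37 -1.73] w 0.582
```

View pics/w10.png

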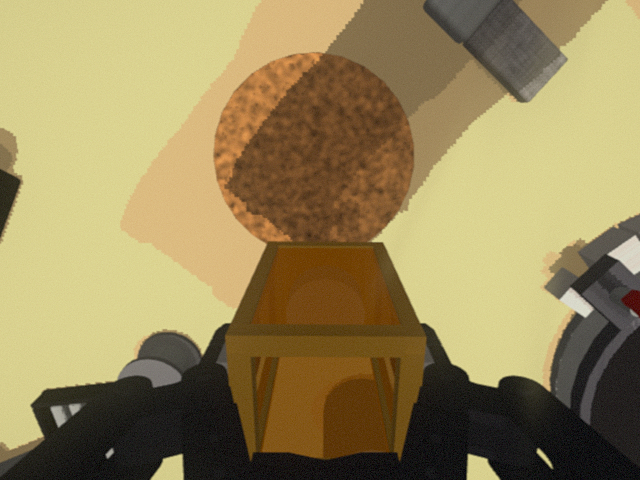

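Mat is a clear circle about (314,152), left edge 214, right edge 413, top 52; fit the centre from rim points.

```bash
python3 - <<'E'
from m import *
from scipy.optimize import least_squares
c=pickle.load(open('w10.pkl','rb'))
P=np.array([onz(c,u,v,8) for u,v in [(214,155),(413,155),(316,52),(243,83),(385,83),(228,200),(403,195),(267,239)]])
r=least_squares(lambda x:np.hypot(P[:,0]-x[0],P[:,1]-x[1])-x[2],[423,-350,80]);print(r.x,r.fun.round(1))
print(todelta((r.x[0],r.x[1],75),184.1))
E
```

```text
[ 424.02298525 -352.80387426   77.78849834] [ 1.2  0.5 -0.3 -0.6  0.  -0.1 -0.1 -0.7]
(array([ 0.0451, -0.0095,  0.1451]), array([-0.05,  0.08, -0.16]))
```

Call:
step_arm:
  commands:
    - [0.006, -0.001, 0.006, 0, 0, 0]
    - [0.016, -0.003, 0.018, 0, 0, 0]
    - [0.026, -0.005, 0.034, 0, 0, 0]
    - [0.035, -0.007, 0.052, 0, 0, 0]
    - [0.042, -0.009, 0.07, 0, 0, 0]
    - [0.045, -0.0095, 0.088, 0, 0, 0]
    - [0.045, -0.0095, 0.106, 0, 0, 0]
    - [0.045, -0.0095, 0.122, 0, 0, 0]
    - [0.045, -0.0095, 0.134, 0, 0.1, 0]
    - [0.045, -0.0095, 0.141, 0, 0.1, 0]
    - [0.045, -0.0095, 0.145, 0, 0.1, 0]
    - [0.045, -0.0095, 0.145, 0, 0.1, 0]

```text
time_s: 16.68
tcp_pos: [424.2, -352.0, 74.8]
orientation: [[-0.998, -0.07, -0.001], [-0.07, 0.998, -0.0], [0.001, -0.0, -1.0]]
ft_force: [-0.4, 0.3, -3.2]
width: 0.584
```

```bash
python3 - <<'E'
from h import *
st()
c=cam('wrist'); cv2.imwrite('pics/w11.png',c['img'])
E
```

```text
t 16.68 tcp [ 424.2 -352.    74.8] yaw -176.01 zax [-7.e-04 -4.e-04 -1.e+00] q [-39.7  23.9 -12.9  53.2  -0.  -43.7] F [-0.42  0.31 -3.24] w 0.584
```

View pics/w11.png

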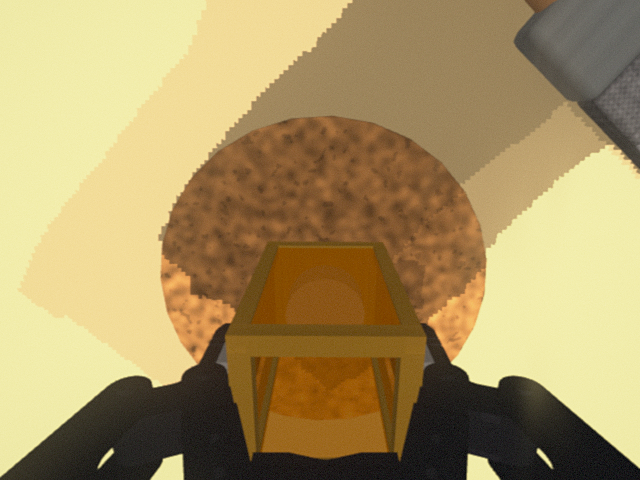

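Call:
step_arm:
  commands:
    - [0, 0, 0.002, 0, 0, 0]
    - [0, 0, 0.004, 0, 0, 0]
    - [0, 0, 0.006, 0, 0, 0]
    - [0, 0, 0.008, 0, 0, 0]
    - [0, 0, 0.0095, 0, 0, 0]
    - [0, 0, 0.011, 0, 0, 0]
    - [0, 0, 0.012, 0, 0, 0]
    - [0, 0, 0.012, 0, 0, 0]

```text
time_s: 17.4
tcp_pos: [424.3, -352.4, 63.1]
orientation: [[-0.998, -0.069, -0.0], [-0.069, 0.998, -0.001], [0.0, -0.001, -1.0]]
ft_force: [-0.3, 0.2, -1.8]
width: 0.586
```

Call:
step_arm:
  commands:
    - [0, 0, 0.0005, 0, 0, 0]
    - [0, 0, 0.001, 0, 0, 0]
    - [0, 0, 0.0015, 0, 0, 0]
    - [0, 0, 0.002, 0, 0, 0]
    - [0, 0, 0.002, 0, 0, 0]

```text
time_s: 17.82
tcp_pos: [424.3, -352.3, 61.1]
orientation: [[-0.998, -0.069, -0.0], [-0.069, 0.998, -0.001], [0.0, -0.001, -1.0]]
ft_force: [-0.5, 0.7, -2.9]
width: 0.583
```

Call:
step_arm:
  commands:
    - [0, 0, 0.0003, 0, 0, 0]
    - [0, 0, 0.0006, 0, 0, 0]
    - [0, 0, 0.001, 0, 0, 0]
    - [0, 0, 0.001, 0, 0, 0]

```text
time_s: 18.15
tcp_pos: [424.3, -352.4, 60.2]
orientation: [[-0.998, -0.069, -0.0], [-0.069, 0.998, -0.001], [0.0, -0.001, -1.0]]
ft_force: [-1.9, 1.2, 0.4]
width: 0.583
```

Call:
step_arm:
  commands:
    - [0, 0, 0.0002, 0, 0, 0]
    - [0, 0, 0.0004, 0, 0, 0]
    - [0, 0, 0.0004, 0, 0, 0]

```text
time_s: 18.4
tcp_pos: [424.3, -352.4, 60.1]
orientation: [[-0.998, -0.069, -0.0], [-0.069, 0.998, -0.001], [0.0, -0.001, -1.0]]
ft_force: [-4.8, 2.5, 7.4]
width: 0.582
```

Firmly seated (Fz went from -2.5 to +7). Opening slowly, symmetric.

Call:
step_arm:
  commands:
    - [0, 0, 0, 0, 0, 0]
    - [0, 0, 0, 0, 0, 0]
    - [0, 0, 0, 0, 0, 0]
  jaw: 0.66

```text
time_s: 18.65
tcp_pos: [424.4, -352.4, 60.2]
orientation: [[-0.998, -0.069, 0.0], [-0.069, 0.998, -0.001], [0.0, -0.001, -1.0]]
ft_force: [0.8, 0.9, 0.0]
width: 0.66
```

Call:
step_arm:
  commands:
    - [0, 0, 0, 0, 0, 0]
    - [0, 0, 0, 0, 0, 0]
    - [0, 0, 0, 0, 0, 0]
    - [0, 0, 0, 0, 0, 0]
  jaw: 0.95

```text
time_s: 18.98
tcp_pos: [424.4, -352.4, 60.1]
orientation: [[-0.998, -0.069, 0.0], [-0.069, 0.998, -0.001], [0.0, -0.001, -1.0]]
ft_force: [0.4, 0.6, 0.1]
width: 0.953
```

```bash
python3 - <<'E'
from h import *
st()
c=cam('wrist'); cv2.imwrite('pics/w12.png',c['img'])
E
```

```text
t 18.98 tcp [ 424.4 -352.4   60.1] yaw -176.03 zax [ 1.e-04 -1.e-03 -1.e+00] q [-39.7  24.7 -14.   51.2  -0.  -43.7] F [0.37 0.57 0.13] w 0.953
```

View pics/w12.png

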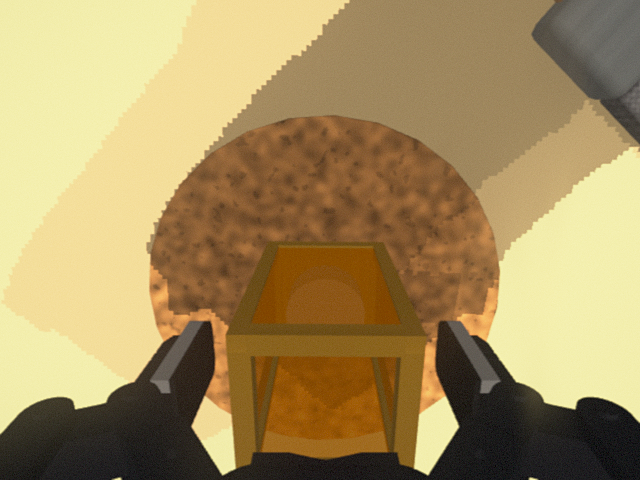

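Both pads are clear and the lantern hasn't moved; next I rise straight up.

Call:
step_arm:
  commands:
    - [0, 0, -0.005, 0, 0, 0]
    - [0, 0, -0.015, 0, 0, 0]
    - [0, 0, -0.03, 0, 0, 0]
    - [0, 0, -0.05, 0, 0, 0]
    - [0, 0, -0.075, 0, 0, 0]
    - [0, 0, -0.1, 0, 0, 0]
    - [0, 0, -0.125, 0, 0, 0]
    - [0, 0, -0.15, 0, 0, 0]
    - [0, 0, -0.175, 0, 0, 0]
    - [0, 0, -0.195, 0, 0, 0]
    - [0, 0, -0.2, 0, 0, 0]
    - [0, 0, -0.2, 0, 0, 0]

```text
time_s: 20.03
tcp_pos: [424.9, -352.7, 262.3]
orientation: [[-0.998, -0.069, 0.003], [-0.069, 0.998, -0.003], [-0.002, -0.003, -1.0]]
ft_force: [-0.5, 0.7, -0.3]
width: 0.948
```

Call:
step_arm:
  commands:
    - [0.02, 0, 0, 0, 0, 0]
    - [0.045, 0, 0, 0, 0, 0]
    - [0.065, 0, 0, 0, 0, 0]
    - [0.08, 0, 0, 0, 0, 0]
    - [0.08, 0, 0, 0, 0, 0]
    - [0.08, 0, 0, 0, 0, 0]

```text
time_s: 20.53
tcp_pos: [344.5, -358.0, 261.7]
orientation: [[-0.998, -0.068, 0.002], [-0.068, 0.998, -0.003], [-0.002, -0.003, -1.0]]
ft_force: [0.7, 0.1, 0.7]
width: 0.946
```

```bash
python3 - <<'E'
from h import *
import pickle
st()
for n in ['side','top','wrist']:
    c=cam(n); cv2.imwrite(f'pics/{n}9.png',c['img']); pickle.dump(c,open(f'{n}9.pkl','wb'))
E
```

```text
t 20.53 tcp [ 344.5 -358.   261.7] yaw -176.09 zax [ 0.0022 -0.0026 -1.    ] q [-46.1  11.6  -1.9  76.3  -0.  -50. ] F [0.66 0.09 0.74] w 0.946
```

View pics/side9.png

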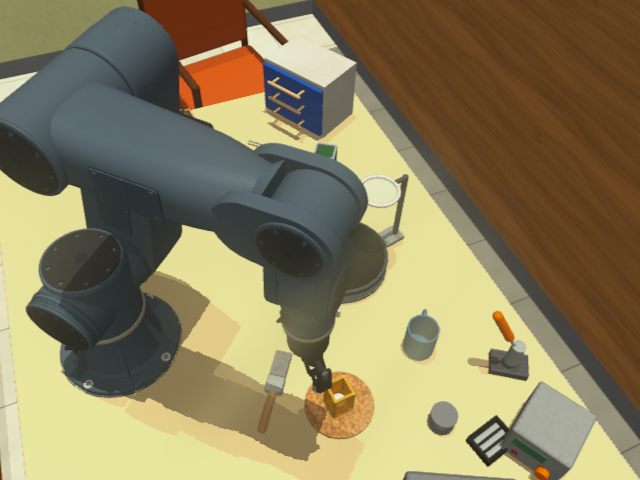

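View pics/wrist9.png

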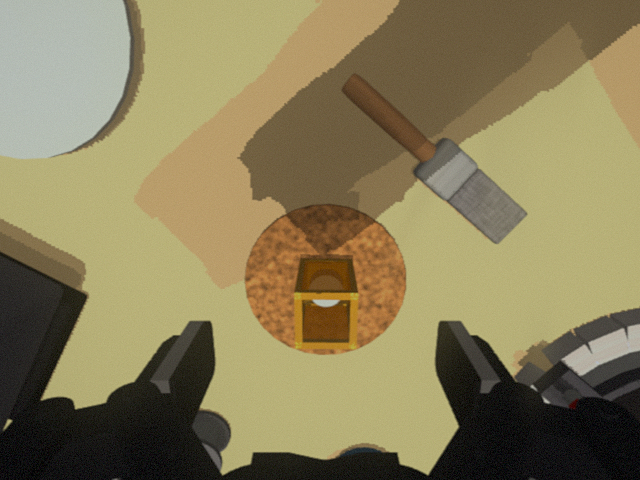

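View pics/top9.png

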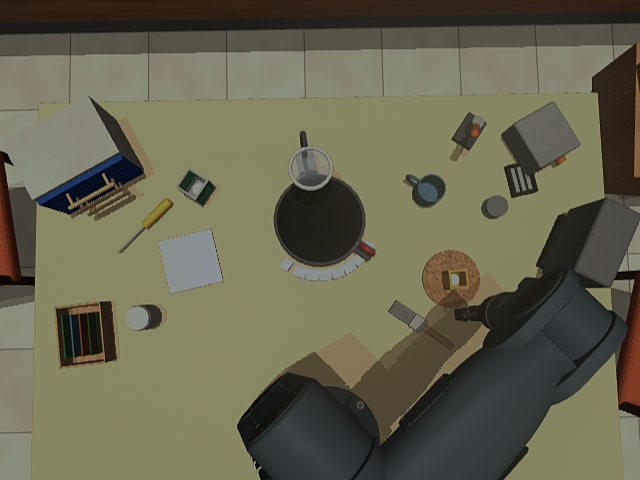

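```bash
python3 - <<'E'
from m import *
def red(c,roi):
    h=cv2.cvtColor(c['img'],cv2.COLOR_BGR2HSV);m=cv2.inRange(h,(0,130,50),(9,255,255))|cv2.inRange(h,(172,130,50),(180,255,255))
    k=np.zeros_like(m);x0,y0,x1,y1=roi;k[y0:y1,x0:x1]=m[y0:y1,x0:x1]
    r=cv2.boundingRect(k);return (r[0]+r[2]/2-.5,r[1]+r[3]/2-.5)
W6,S6,T9,W9=[pickle.load(open(f,'rb')) for f in('wrist6.pkl','side6.pkl','top9.pkl','wrist9.pkl')]
a=red(W6,(40,80,130,160));b=red(S6,(318,275,345,310));d=red(T9,(350,235,385,265))
print(a,b,d)
for t,c,p in(('W6',W6,a),('S6',S6,b),('T9',T9,d)):
    X=onz(c,*p,92);v=X-[593.4,8.5,0];print(t,X,np.hypot(*v[:2]),np.degrees(np.arctan2(v[1],v[0]))%360)
print(tri(W6,a,S6,b))
# lantern: top-face corners in wrist9 (by eye) at z=88
P=np.array([onz(W9,u,v,88) for u,v in [(295,294),(357,294),(358,348),(295,348)]]);print(P,P.mean(0))
E
```

```text
(84.0, 121.5) (329.5, 288.5) (366.5, 249.0)
W6 [ 505.60757874 -114.54485676   92.        ] 151.1540472699132 234.49216850866557
S6 [ 506.39351508 -109.20168082   92.        ] 146.3687606207582 233.52774661660118
T9 [ 503.93170133 -110.74839443   92.        ] 149.07969693883646 233.1202626339448
(array([ 505.03499192, -111.98652094,   96.60842653]), np.float64(0.07776892310739138))
[[ 401.53586134 -378.1199856    88.        ]
 [ 398.09337864 -329.9908194    88.        ]
 [ 445.84320612 -324.64717819   88.        ]
 [ 449.52802104 -375.83243516   88.        ]] [ 423.75011678 -352.14760459   88.        ]
```

```bash
python3 - <<'E'
from m import *
W=pickle.load(open('wrist9.pkl','rb'))
from station import viewer
H=np.array(viewer.get_image('wrist')['hand_eye'])
def mk(tcp,yaw,zax,img):
    z=np.array(zax);z/=np.linalg.norm(z);y=np.radians(yaw);x=np.array([np.cos(y),np.sin(y),0]);x-=z*(x@z);x/=np.linalg.norm(x)
    M=np.eye(4);M[:3,:3]=np.stack([x,np.cross(z,x),z],1);M[:3,3]=tcp;I=np.linalg.inv(M@H)
    return dict(f=W['f'],cx=W['cx'],cy=W['cy'],R=I[:3,:3],t=I[:3,3],img=cv2.imread(img))
A=mk([464.5,86.2,103.1],149.27,[-7e-4,-5e-4,-1],'pics/w2.png')
B=mk([505.6,-111.5,104.6],-125.8,[-6e-4,1.3e-3,-1],'pics/w5.png')
for n,c,th in(('w2',A,148.9),('w5',B,233.9)):
    h=cv2.cvtColor(c['img'],cv2.COLOR_BGR2HSV);m=cv2.inRange(h,(0,130,50),(9,255,255))|cv2.inRange(h,(172,130,50),(180,255,255))
    m=cv2.morphologyEx(m,2,np.ones((3,3)));r=cv2.boundingRect(m);print(n,'bbox',r)
    ws=[(m[v]>0).sum() for v in (330,345,360,375,390,405)];print('widths',ws)
    t=np.radians(th);e=np.array([np.cos(t),np.sin(t),0]);g=np.array([-e[1],e[0],0])
    for z in (92,94,96):
        C=np.array([593.4,8.5,z])+150*e
        P=np.array([proj(c,C+24*(np.cos(a)*e+np.sin(a)*np.array([0,0,1]))+s*g) for a in np.linspace(0,6.28,90) for s in(-5,5)])
        print(z,P.min(0).round(1),P.max(0).round(1))
E
```

```text
w2 bbox (307, 275, 35, 145)
widths [np.int64(34), np.int64(34), np.int64(34), np.int64(35), np.int64(35), np.int64(33)]
92 [309.3 277.9] [342.7 417.6]
94 [309. 280.] [343.  421.9]
96 [308.8 282.2] [343.3 426.3]
w5 bbox (309, 271, 35, 143)
widths [np.int64(34), np.int64(34), np.int64(35), np.int64(34), np.int64(34), np.int64(32)]
92 [308.5 271.7] [341.7 410.1]
94 [308.3 273.7] [342.  414.2]
96 [308.  275.8] [342.2 418.4]
```

```bash
python3 - <<'E'
from h import *
st(); print(ticket.job_done())
E
```

```text
t 20.73 tcp [ 345.6 -358.1  261.8] yaw -175.99 zax [ 0.0024 -0.0027 -1.    ] q [-46.   11.7  -1.8  76.3  -0.  -50. ] F [-0.01  0.52  0.83] w 0.953
the job is handed in; nothing more can be done
None
```

I pulled the ring, turned the table about 85° counter-clockwise and let the ring drop into the next notch. The lantern, gripped at a 24 N setting, was then set down on the cork mat and released. The job is handed in at 20.7 s, and no verdict came back.

**Lantern:** it stands upright near (423.8, -352.1) mm. The mat's measured centre is (424.0, -352.8), so it is about 1 mm off, and the gripper is well clear. It touched down softly, with about 10 N of change at the wrist.

**Turntable:** after the turn the ring read 233 to 234.5° about the axis in three views. About 233.9° was expected.

**One check disagreed:** triangulating the ring from the wrist and side pictures put its centre at 96.6 mm, against 92 mm when home. That would be over the 4 mm limit. The close wrist view, compared with the same view before the pull, shows it home within about 1 mm. The force while lowering it into the notch also fitted the pin being in. I put the 96.6 mm down to the side camera's coarse pixels.

**Other objects:** the mug, can, spool, brush, screwdriver and green lantern look unmoved in the last top picture. I judged that by eye and did not measure them.

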